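# Tap the fan's bearing cup home, side by side

### The arm

A 6-joint arm with a two-finger parallel gripper is mounted at the origin on the work surface. World frame = base frame: x ahead of the robot, y to its left, z up, the work surface at z = 0. Lengths are in m, angles in rad, forces in N, time in s.
With the tool pointing down it reaches from about 0.225 to 0.875 m from the base axis. Payload 3.4 kg.
Tool frame: the origin (TCP) lies midway between the tips of the shut fingers; the grasp point (between the pads) lies 19 mm behind it (pinch_z is the distance from the TCP to the grasp point, in m); z points along the fingers, y is the line along which they close (so a half turn about z gives the same grasp; the last joint's range is limited). The gripper opens to 85 mm and grips with 20 to 120 N. Pads are 22 mm wide; open, the fingers measure 114 mm over their backs; the gripper's body (76 mm by 85 mm) begins 54 mm behind the grasp point. The pads swing forward as they close: fully open they stand 13 mm farther back than shut.
Start: joints at [1.012, 0.276, 1.505, -0, 1.361, -0.121], TCP at [0.244, 0.521, 0.231] pointing down, gripper open.
Joint ranges: [-2.89, 2.89], [-0.75, 2.08], [0.22, 2.7], [-1.18, 4.32], [0.11, 2.71], [-2.7, 2.7]. Speed limits (rad/s): [2.57, 2.57, 3.14, 3.14, 3.14, 3.14].

### API

Orientations are given as a unit quaternion [w, x, y, z].
In Python, from rig import get_state, get_image, sign_off, pinch_z gives the robot as it stands.
- The arm moves only by the tool send_rows, never from a script. Its argument "steps" is one flat list of numbers, 5 for each row, row after row: the gripper's target within -1 to 1 (fully open at 1, half-way at 0, shut at -1), then the shift along the tool's x, y, z in cm, then the turn about the tool's z in degrees. In form: [gripper, x, y, z, roll, gripper, x, y, z, roll, ...]. A call has 1 to 12 rows; each row shifts and turns the commanded pose from where the row before left it, along the tool's axes as they then stand; what a row does not reach is not made up. A row lasts 1/10 s, in which the tool goes at most 50 mm and 8.59 degrees, less where a joint would pass 70% of its speed; a pose out of reach is approached as far as the arm can. A call is refused whole if a number of a shift passes 5 or a number of a turn 8.59, either way. A call with a gripper value outside its range is refused whole. The fingers move at their own pace and stop on an object; "newtons" is the grip in N (left out, the last holds). Time passes only in rows, so rows that do not move let the fingers close. It gives the time, the measured TCP pose, the force, the opening and the grip force at its end, in the units of the state.
- get_state(): the state, without advancing time (a new reading comes with each control period).
- get_image(name): name is "side" or "top"; returns a dict with "color" (480x640x3 uint8, red, green, blue), "mtx" (3x3 intrinsics, pixels), "k1" (the pictures are not rectified: a ray, as slopes to the right and down, at radius r is drawn at 1 + k1 r^2 times it, then the intrinsics apply), "T" (4x4, takes a point from camera to world coordinates). Camera axes: x right, y down, z forward; pixel columns grow to the right and rows downward; lengths in m; the calibration is good to about 2 mm. A picture is of the moment at which its call begins. There is no depth.
- sign_off(): hands the job in; it is judged then, once.
The state is a dict: "clock": time; "qpos": joint angles; "qd": joint speeds; "effort": joint torques, N m; "position": TCP position; "ee_rot": TCP orientation; "contact_force": force on the tool from outside, world axes, zero at the start; "moment": the same for the moment, N m; "width": finger opening in m; "gripper_force": force on a finger pad.
Only numpy, scipy, OpenCV 4.12 (cv2) and the standard library are available. Lean on these libraries where they do the work, as an engineer would, in place of code of your own. Each camera call takes 0.05 s, during which the arm holds its last target. There are 200 camera calls.

### The job

The brass bearing cup of the cabinet's roof fan stands proud of its grey housing: tap it down square by pressing its two coloured pads in turn, first red and then blue only part of the way, then red fully home, and last blue fully home, so that the cup ends flush on the housing. Never let the cup cock by more than about ten degrees, and leave the white cup alone.

Things in the scene. Friction and masses are not known exactly. Their poses are not given: they have to be found in the camera images.
- pad_red (a point): Top centre of the red press pad on the brass cup: a round boss 16 mm wide, 6 mm high, 37 mm from the cup's axis. z: cup axis, up; +y: from blue to red pad. 81 mm above the table at the start, 57 mm when its side is home (24 mm travel). Cup: ring, flange 106 mm wide, 6 mm thick, 55 mm hole, skirt already hanging in the bore. 10 mm between the pads' heights is about 8 degrees of cock.
- pad_blue (a point): Top centre of the blue press pad on the brass cup, opposite the red one (74 mm apart); same size, axes and heights (81 mm at the start, 57 mm home). Each side resists a press with about 8 N (stiff pins under the flange), sinks alone while the other side stays put, and stays where it is left. Good depths: red 10 mm down, blue 17 mm down, red home, blue home.
- housing: Grey square bearing housing under the brass cup, 130 x 130 x 45 mm, fixed to the table, any yaw, with a 70 mm bore in its middle. Origin at the centre of its underside, on the table, on the bore's axis; z up. The flange lies on its top face, 45 mm up, when the cup is home.
- white_cup (a point): Bystander to leave alone: a white plastic cup with the same shape, pads and pins, standing proud in a second, similar grey housing. Point on its axis, at the top face of its flange, 75 mm above the table.
Not all that is in view belongs to the job. What is shaped like the housing but black, green or pink is not meant.

How it is judged:
By the outcome, as a careful person would: the job done as asked, in the order asked, and still so for the second after the job is handed in, with the robot touching nothing.
It also fails if it takes over 48 s, if anything falls off the work surface, if the arm or the gripper's body presses on something with over 40 N, if the wrist force passes 120 N, or if a joint passes its speed limit or range.

## Working session

There is one attempt and no reset: what is moved stays moved. The work goes in short steps, Python scripts to look and compute and a tool call to move; the robot and the scene stay as the last step left them, time stands still between calls to the robot, and variables do not carry over. Pictures are saved under pics/ and viewed, at most 10 in all, crops included, and the job is handed in when it is done.

Besides the shell and the picture viewer there is one more tool, called after "Request:" as a command line: name --argument value ..., lists and objects as JSON in quotes. send_rows: Moves the arm, as the interface text tells. Its arguments: {"type":"object","properties":{"steps":{"type":"array"},"newtons":{"type":"number"}},"required":["steps"]}

```bash
mkdir -p pics; cat > h.py <<'E'
import numpy as np, cv2
from rig import get_state, get_image, sign_off, pinch_z
def snap(n,f):
    d=get_image(n); cv2.imwrite(f,cv2.cvtColor(d["color"],cv2.COLOR_RGB2BGR)); return d
def ray(d,u,v):
    K=d["mtx"];p=np.array([(u-K[0,2])/K[0,0],(v-K[1,2])/K[1,1]]);q=p.copy()
    for _ in range(30): q=p/(1+d["k1"]*(q@q))
    T=np.array(d["T"]);return T[:3,3],T[:3,:3]@np.array([q[0],q[1],1])
def at_z(d,u,v,z):
    o,r=ray(d,u,v);return o+r*(z-o[2])/r[2]
def proj(d,P):
    T=np.array(d["T"]);c=T[:3,:3].T@(np.array(P)-T[:3,3]);q=c[:2]/c[2];q=q*(1+d["k1"]*(q@q));K=d["mtx"]
    return q[0]*K[0,0]+K[0,2],q[1]*K[1,1]+K[1,2]
E
python3 - <<'E'
from h import *
s=get_state();print(s)
for n in("top","side"):
    d=snap(n,f"pics/{n}0.png");print(d["mtx"],d["k1"],d["T"])
E
```

```text
{'clock': 0.0, 'qpos': array([ 1.01200035e+00,  2.76599240e-01,  1.50614059e+00,  1.24091328e-05,
        1.36070764e+00, -1.21019363e-01]), 'qd': array([ 0.00011773,  0.00081916, -0.00036573,  0.00231237, -0.00154277,
       -0.0002184 ]), 'effort': array([-6.93330512e-04, -4.16776335e+01, -2.45802212e+01, -3.67527982e-04,
        1.13177451e-02, -2.39163164e-06]), 'position': array([0.24348347, 0.52031395, 0.23043433]), 'ee_rot': array([-3.14916375e-04,  2.17145765e-01,  9.76138749e-01, -8.72320324e-04]), 'contact_force': array([-0.1042041 ,  0.02424869, -0.03300878]), 'moment': array([0.01293466, 0.02590463, 0.06234824]), 'gripper_force': 0.0, 'width': 0.08510648886867413}
[[508.46924213   0.         326.1873747 ]
 [  0.         508.46924213 233.26402013]
 [  0.           0.           1.        ]] -0.1314881692226868 [[ 0.00459685 -0.99542146  0.09547242  0.34329756]
 [-0.99975292 -0.00665111 -0.02120974  0.09859149]
 [ 0.02174762 -0.09535133 -0.99520609  1.22838314]
 [ 0.          0.          0.          1.        ]]
[[434.10217908   0.         322.11738428]
 [  0.         434.10217908 244.92408076]
 [  0.           0.           1.        ]] -0.04700228764220619 [[ 9.77670523e-01 -1.52630518e-01  1.44444706e-01  3.04823519e-01]
 [-2.10142653e-01 -7.12197847e-01  6.69786751e-01 -5.39300306e-01]
 [ 6.43309839e-04 -6.85184757e-01 -7.28369024e-01  7.48589961e-01]
 [ 0.00000000e+00  0.00000000e+00  0.00000000e+00  1.00000000e+00]]
```

View pics/top0.png

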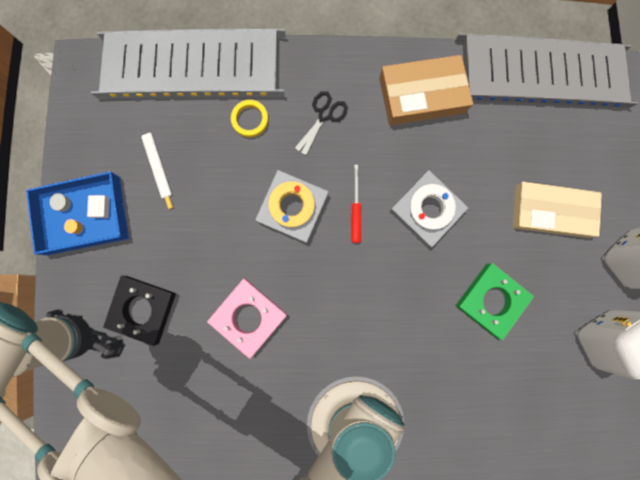

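View pics/side0.png

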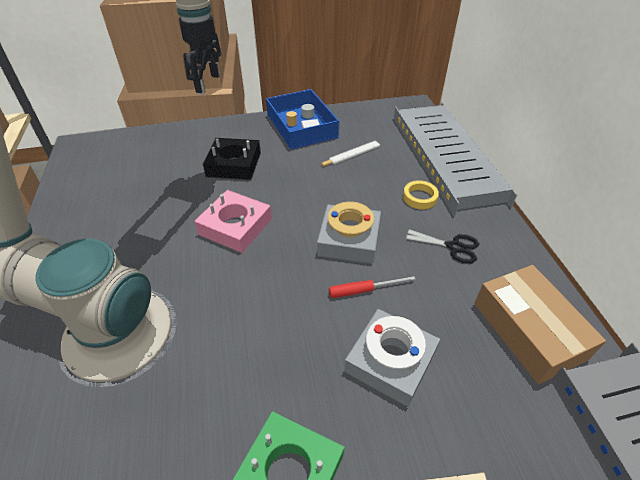

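The top view shows the brass cup at about (291,205), with its red pad near (297,189) and blue pad near (285,218). In the side view red is at (367,217) and blue at (335,214). The white cup is at (433,208) in the top view. Next I'll get exact pad centroids in both views.

```bash
cat >> h.py <<'E'
def blob(d,col,u,v,R=14):
    c=d["color"].astype(int);r,g,b=c[...,0],c[...,1],c[...,2]
    m=(r>120)&(g<75)&(b<75) if col=="red" else (b>90)&(b>r+40)&(b>g+30)
    yy,xx=np.nonzero(m);k=np.hypot(xx-u,yy-v)<R;return xx[k].mean(),yy[k].mean(),k.sum()
def tri(a,b):
    (o1,r1),(o2,r2)=a,b;A=np.c_[r1,-r2];t=np.linalg.lstsq(A,o2-o1,rcond=None)[0]
    p,q=o1+r1*t[0],o2+r2*t[1];return (p+q)/2,np.linalg.norm(p-q)
E
python3 - <<'E'
from h import *
t=get_image("top");s=get_image("side")
P={}
for c,a,b in(("red",(297,189),(367,217)),("blue",(285,218),(335,214))):
    A=blob(t,c,*a);B=blob(s,c,*b);print(c,A,B)
    print(at_z(t,*A[:2],.081),at_z(s,*B[:2],.079),tri(ray(t,*A[:2]),ray(s,*B[:2])))
    P[c]=at_z(t,*A[:2],.081)
d=P["red"]-P["blue"];print(np.linalg.norm(d),np.degrees(np.arctan2(d[1],d[0])),(P["red"]+P["blue"])/2)
from scipy.spatial.transform import Rotation as R
q=get_state()["ee_rot"];M=R.from_quat([*q[1:],q[0]]).as_matrix();print(M)
E
```

```text
red (np.float64(nan), np.float64(nan), np.int64(0)) (np.float64(366.85714285714283), np.float64(217.28571428571428), np.int64(21))
 ** On entry to DLASCL parameter number  4 had an illegal value
 ** On entry to DLASCL parameter number  4 had an illegal value
 ** On entry to DLASCL parameter number  4 had an illegal value
 ** On entry to DLASCL parameter number  4 had an illegal value
 ** On entry to DLASCL parameter number  5 had an illegal value
 ** On entry to DLASCL parameter number  4 had an illegal valueh.py:17: RuntimeWarning: Mean of empty slice.
  yy,xx=np.nonzero(m);k=np.hypot(xx-u,yy-v)<R;return xx[k].mean(),yy[k].mean(),k.sum()
  ret = ret.dtype.type(ret / rcount)
Traceback (most recent call last):
  File "h.py", line 19, in tri
    (o1,r1),(o2,r2)=a,b;A=np.c_[r1,-r2];t=np.linalg.lstsq(A,o2-o1,rcond=None)[0]
                                          ~~~~~~~~~~~~~~~^^^^^^^^^^^^^^^^^^^^
numpy.linalg.LinAlgError: SVD did not converge in Linear Least Squares
```

```bash
sed -i 's/m=(r>120)&(g<75)&(b<75) if/m=(r>120)\&(r>2*g)\&(g-b<40) if/' h.py
python3 - <<'E'
from h import *
t=get_image("top");s=get_image("side")
print(t["color"][185:194,296:298].tolist())
P={}
for c,a,b in(("red",(297,189),(367,217)),("blue",(285,218),(335,214))):
    A=blob(t,c,*a);B=blob(s,c,*b);print(c,A,B)
    print(at_z(t,*A[:2],.081),at_z(s,*B[:2],.080),tri(ray(t,*A[:2]),ray(s,*B[:2])))
    P[c]=at_z(t,*A[:2],.081)
d=P["red"]-P["blue"];print(np.linalg.norm(d),np.degrees(np.arctan2(d[1],d[0])),(P["red"]+P["blue"])/2)
from scipy.spatial.transform import Rotation as R
q=get_state()["ee_rot"];M=R.from_quat([*q[1:],q[0]]).as_matrix();print(M)
E
```

```text
[[[255, 178, 96], [255, 161, 90]], [[255, 109, 72], [255, 94, 70]], [[255, 76, 66], [255, 76, 66]], [[255, 77, 67], [255, 78, 67]], [[255, 78, 66], [255, 79, 68]], [[255, 80, 67], [255, 77, 66]], [[243, 94, 64], [245, 87, 62]], [[205, 130, 65], [206, 124, 64]], [[193, 153, 73], [196, 156, 75]]]
red (np.float64(296.6190476190476), np.float64(188.52380952380952), np.int64(21)) (np.float64(366.75), np.float64(217.03571428571428), np.int64(28))
[0.55571152 0.14225288 0.081     ] [0.55383646 0.13876589 0.08      ] (array([0.55592049, 0.1425532 , 0.07625825]), np.float64(0.0013386882601409077))
blue (np.float64(285.0), np.float64(218.0), np.int64(32)) (np.float64(334.1034482758621), np.float64(213.51724137931035), np.int64(29))
[0.487584   0.16790336 0.081     ] [0.4845806  0.16549789 0.08      ] (array([0.48668795, 0.16831012, 0.07730602]), np.float64(0.0027274749402464824))
0.07279633371067254 -20.63170528629999 [0.52164776 0.15507812 0.081     ]
[[-9.05701955e-01  4.23914951e-01 -2.87276172e-04]
 [ 4.23915045e-01  9.05701822e-01 -4.93102383e-04]
 [ 5.11530800e-05 -5.68384484e-04 -9.99999837e-01]]
```

Both views agree to within about 3 mm: pad spacing measures 73 mm (should be 74) and height about 77 mm (should be 81). I take red as (0.555, 0.141) and blue as (0.487, 0.167), then move above red with the fingers shut.

Request:
send_rows --steps '[-1,-3.7,-1.77,0,0,-1,-3.7,-1.77,0,0,-1,-3.7,-1.77,0,0,-1,-3.7,-1.77,0,0,-1,-3.7,-1.77,0,0,-1,-3.7,-1.77,0,0,-1,-3.7,-1.77,0,0,-1,-3.7,-1.77,0,0,-1,-3.7,-1.77,0,0,-1,-3.7,-1.77,0,0,-1,-3.7,-1.77,0,0,-1,-3.7,-1.77,0,0]' --newtons 40

```text
clock: 1.5
position: [0.5567, 0.1387, 0.2314]
ee_rot: [0.0, 0.217, 0.976, 0.0]
contact_force: [0.6, 0.4, -0.3]
width: -0.0001
gripper_force: 0.0
```

Request:
send_rows --steps '[-1,0,0,3,0,-1,0,0,3,0,-1,0,0,3,0,-1,0,0,0,0,-1,0,0,0,0]'

```text
clock: 2.0
position: [0.5559, 0.1402, 0.1415]
ee_rot: [-0.0, 0.217, 0.976, -0.0]
contact_force: [0.0, 0.1, 0.6]
width: -0.0003
gripper_force: 0.0
```

Request:
send_rows --steps '[-1,0,0,2,0,-1,0,0,2,0,-1,0,0,1,0,-1,0,0,0.3,0,-1,0,0,0,0,-1,0,0,0,0]'

```text
clock: 2.6
position: [0.5569, 0.1404, 0.0895]
ee_rot: [0.001, 0.217, 0.976, 0.0]
contact_force: [0.6, 0.2, 0.3]
width: 0.0002
gripper_force: 0.0
```

```bash
python3 - <<'E'
from h import *
d=get_image("side");c=d["color"][150:290,270:450];cv2.imwrite("pics/s1.png",cv2.cvtColor(cv2.resize(c,None,fx=4,fy=4,interpolation=cv2.INTER_CUBIC),cv2.COLOR_RGB2BGR))
s=get_state();print(s["position"],s["contact_force"],proj(d,s["position"]))
E
```

```text
[0.55675762 0.14035701 0.08948907] [-1.10288821  0.08657768  0.13483661] (np.float64(368.12358949648245), np.float64(213.27518138279729))
```

View pics/s1.png

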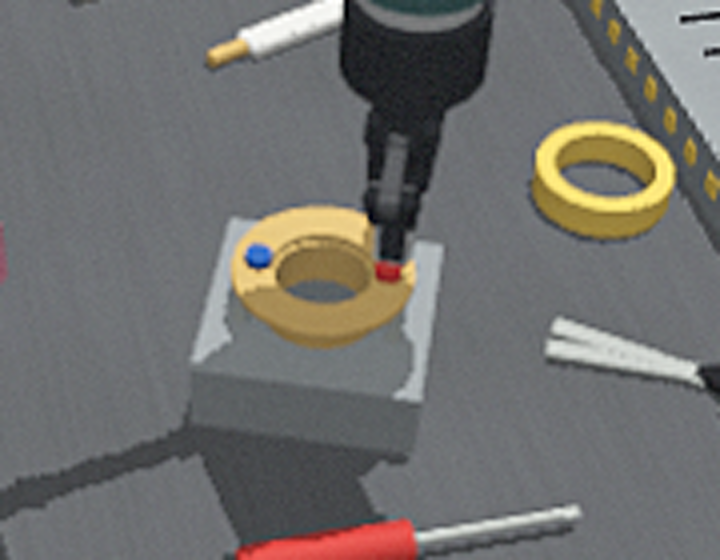

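The fingertips sit right over the red pad (crop about (390,262), pad at (388,270)). The blue pad is clear at (259,256). Now I press red in small steps.

Request:
send_rows --steps '[-1,0,0,0.4,0,-1,0,0,0.3,0,-1,0,0,0.3,0,-1,0,0,0.2,0,-1,0,0,0,0]'

```text
clock: 3.15
position: [0.5566, 0.14, 0.0771]
ee_rot: [0.001, 0.217, 0.976, 0.0]
contact_force: [-0.0, -0.6, 5.7]
width: 0.0002
gripper_force: 2.4
```

Request:
send_rows --steps '[-1,0,0,0.2,0,-1,0,0,0.2,0,-1,0,0,0.1,0,-1,0,0,0,0]'

```text
clock: 3.55
position: [0.5579, 0.1398, 0.0729]
ee_rot: [0.002, 0.217, 0.976, 0.0]
contact_force: [1.0, -1.7, 7.6]
width: 0.0002
gripper_force: 3.9
```

Request:
send_rows --steps '[-1,0,0,0.1,0,-1,0,0,0,0]'

```text
clock: 3.75
position: [0.5582, 0.1398, 0.0721]
ee_rot: [0.003, 0.217, 0.976, 0.0]
contact_force: [0.6, -1.3, 8.3]
width: 0.0
gripper_force: 4.2
```

Request:
send_rows --steps '[-1,0,0,-0.5,0,-1,0,0,-1.5,0,-1,0,0,-2,0,-1,0,0,0,0]'

```text
clock: 4.15
position: [0.5574, 0.1405, 0.1124]
ee_rot: [0.002, 0.217, 0.976, 0.001]
contact_force: [0.7, -0.4, 0.7]
width: -0.0001
gripper_force: 0.0
```

```bash
python3 - <<'E'
from h import *
d=get_image("side");c=d["color"][150:290,270:450];cv2.imwrite("pics/s2.png",cv2.cvtColor(cv2.resize(c,None,fx=4,fy=4,interpolation=cv2.INTER_CUBIC),cv2.COLOR_RGB2BGR))
s=get_state();print(s["position"],blob(d,"red",367,220),blob(d,"blue",335,214))
for P in((.5565,.1415),(.4875,.168)):print([proj(d,(*P,z)) for z in(.081,.071)])
E
```

```text
[0.55649719 0.14038033 0.11109865] (np.float64(367.13793103448273), np.float64(220.10344827586206), np.int64(29)) (np.float64(335.26666666666665), np.float64(213.8), np.int64(30))
[(np.float64(367.5804015118084), np.float64(215.732064106226)), (np.float64(367.2440455609289), np.float64(218.9611821482134))]
[(np.float64(335.11118990532833), np.float64(212.28014921985346)), (np.float64(335.0137876970032), np.float64(215.51039275194623))]
```

View pics/s2.png

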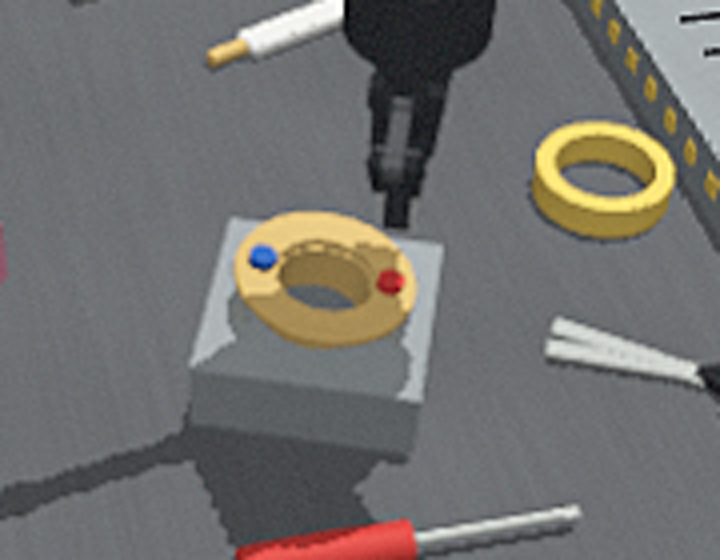

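Red's blob moved down 3.1 px in the picture, about 9.5 mm, and blue stayed put. Next is blue.

Request:
send_rows --steps '[-1,2.4,-0.17,0,0,-1,2.5,-0.17,0,0,-1,2.4,-0.17,0,0,-1,0,0,1,0,-1,0,0,1,0,-1,0,0,0,0]'

```text
clock: 4.8
position: [0.4871, 0.166, 0.0882]
ee_rot: [-0.001, 0.217, 0.976, -0.001]
contact_force: [0.4, 0.1, 0.3]
width: 0.0
gripper_force: 0.0
```

Request:
send_rows --steps '[-1,0,0,0.4,0,-1,0,0,0.3,0,-1,0,0,0.3,0,-1,0,0,0.3,0,-1,0,0,0,0]'

```text
clock: 5.3
position: [0.4879, 0.1665, 0.0776]
ee_rot: [0.0, 0.217, 0.976, 0.0]
contact_force: [-0.6, 0.2, 2.7]
width: 0.0002
gripper_force: 1.3
```

Request:
send_rows --steps '[-1,0,0,0.3,0,-1,0,0,0.3,0,-1,0,0,0.2,0,-1,0,0,0,0,-1,0,0,0,0]'

```text
clock: 5.8
position: [0.4868, 0.167, 0.0697]
ee_rot: [-0.001, 0.217, 0.976, 0.0]
contact_force: [-2.8, 2.7, 4.7]
width: -0.0003
gripper_force: 2.5
```

Request:
send_rows --steps '[-1,0,0,0.2,0,-1,0,0,0.2,0,-1,0,0,0.1,0,-1,0,0,0,0]'

```text
clock: 6.2
position: [0.4852, 0.1675, 0.0652]
ee_rot: [-0.002, 0.218, 0.976, 0.0]
contact_force: [-6.5, 2.8, 11.2]
width: -0.0002
gripper_force: 6.1
```

Request:
send_rows --steps '[-1,0,0,-0.5,0,-1,0,0,-1.5,0,-1,0,0,-2,0,-1,0,0,0,0]'

```text
clock: 6.6
position: [0.4901, 0.1668, 0.1065]
ee_rot: [0.003, 0.217, 0.976, 0.001]
contact_force: [-0.4, -0.0, -0.4]
width: -0.0002
gripper_force: 0.0
```

```bash
python3 - <<'E'
from h import *
d=get_image("side");c=d["color"][150:290,270:450];cv2.imwrite("pics/s3.png",cv2.cvtColor(cv2.resize(c,None,fx=4,fy=4,interpolation=cv2.INTER_CUBIC),cv2.COLOR_RGB2BGR))
s=get_state();print(s["position"],blob(d,"red",367,220),blob(d,"blue",335,219))
E
```

```text
[0.48903485 0.16662416 0.10527576] (np.float64(365.5925925925926), np.float64(220.1851851851852), np.int64(27)) (np.float64(333.6333333333333), np.float64(218.53333333333333), np.int64(30))
```

View pics/s3.png

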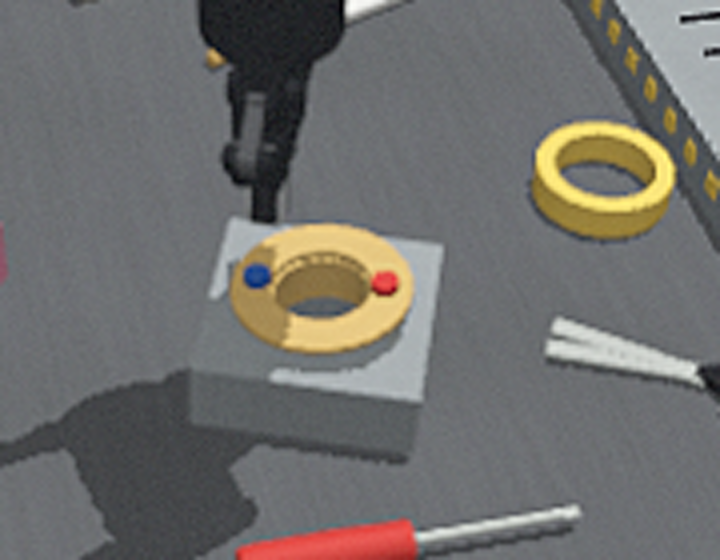

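Blue is down about 15–16 mm, red has stayed at 10, and the cup has slid about 3 mm toward the blue side. Now red goes fully home.

Request:
send_rows --steps '[-1,-2.3,0.15,0,0,-1,-2.4,0.2,0,0,-1,-2.3,0.15,0,0,-1,0,0,1,0,-1,0,0,1,0,-1,0,0,0.5,0,-1,0,0,0,0]'

```text
clock: 7.35
position: [0.5507, 0.1416, 0.0776]
ee_rot: [-0.002, 0.217, 0.976, -0.001]
contact_force: [-0.2, 0.2, 0.3]
width: 0.0001
gripper_force: 0.0
```

Request:
send_rows --steps '[-1,0,0,0,0,-1,0,0,0,0]'

```text
clock: 7.55
position: [0.553, 0.1417, 0.0797]
ee_rot: [0.0, 0.217, 0.976, 0.0]
contact_force: [-0.0, 0.5, 0.5]
width: 0.0
gripper_force: 0.0
```

Request:
send_rows --steps '[-1,-0.1,0,0.4,0,-1,0,0,0.3,0,-1,0,0,0.3,0,-1,0,0,0.3,0,-1,0,0,0.3,0,-1,0,0,0,0]'

```text
clock: 8.15
position: [0.555, 0.1406, 0.0639]
ee_rot: [0.001, 0.217, 0.976, -0.0]
contact_force: [0.0, -1.1, 3.4]
width: -0.0002
gripper_force: 1.7
```

Request:
send_rows --steps '[-1,0,0,0.2,0,-1,0,0,0.2,0,-1,0,0,0.1,0,-1,0,0,0,0,-1,0,0,0,0]'

```text
clock: 8.65
position: [0.5557, 0.1404, 0.0595]
ee_rot: [0.002, 0.217, 0.976, 0.0]
contact_force: [1.4, -2.2, 7.6]
width: -0.0001
gripper_force: 3.3
```

Request:
send_rows --steps '[-1,0,0,0.1,0,-1,0,0,0.1,0,-1,0,0,0,0,-1,0,0,0,0]'

```text
clock: 9.05
position: [0.5559, 0.1404, 0.0584]
ee_rot: [0.002, 0.217, 0.976, 0.0]
contact_force: [0.1, -2.5, 10.9]
width: 0.0
gripper_force: 5.6
```

Request:
send_rows --steps '[-1,0,0,0.15,0,-1,0,0,0,0,-1,0,0,0,0]'

```text
clock: 9.35
position: [0.556, 0.1403, 0.0582]
ee_rot: [0.003, 0.217, 0.976, 0.0]
contact_force: [-1.7, -3.1, 19.4]
width: -0.0
gripper_force: 9.5
```

Force rose to 19 N with no further travel, so red has bottomed. I'll lift off and measure.

Request:
send_rows --steps '[-1,0,0,-0.5,0,-1,0,0,-1.5,0,-1,0,0,-2,0,-1,0,0,0,0,-1,0,0,0,0]'

```text
clock: 9.85
position: [0.5539, 0.141, 0.0945]
ee_rot: [-0.0, 0.217, 0.976, 0.0]
contact_force: [0.1, -0.1, 0.3]
width: 0.0002
gripper_force: 0.0
```

```bash
python3 - <<'E'
from h import *
d=get_image("side")
s=get_state();r=blob(d,"red",366,224);b=blob(d,"blue",334,219);print(s["position"],r,b,at_z(d,*r[:2],.056)+[.002,.0025,0],at_z(d,*b[:2],.064)+[.002,.0025,0])
E
```

```text
[0.55331708 0.14093027 0.09393393] (np.float64(365.9310344827586), np.float64(224.41379310344828), np.int64(29)) (np.float64(334.5), np.float64(219.14285714285714), np.int64(28)) [0.556022   0.14217726 0.056     ] [0.48742108 0.16615535 0.064     ]
```

Request:
send_rows --steps '[-1,2.3,-0.15,0,0,-1,2.4,-0.2,0,0,-1,2.3,-0.15,0,0,-1,0,0,1,0,-1,0,0,1,0,-1,0,0,0,0,-1,0,0,0,0]'

```text
clock: 10.6
position: [0.4891, 0.1658, 0.0739]
ee_rot: [-0.0, 0.217, 0.976, -0.0]
contact_force: [0.4, -0.5, 0.1]
width: 0.0001
gripper_force: 0.0
```

Request:
send_rows --steps '[-1,0,0,0.4,0,-1,0,0,0.3,0,-1,0,0,0.3,0,-1,0,0,0.2,0,-1,0,0,0.2,0,-1,0,0,0,0]'

```text
clock: 11.2
position: [0.4884, 0.1662, 0.0612]
ee_rot: [-0.0, 0.217, 0.976, 0.0]
contact_force: [-1.5, 0.2, 2.8]
width: 0.0002
gripper_force: 1.7
```

Request:
send_rows --steps '[-1,0,0,0.2,0,-1,0,0,0.15,0,-1,0,0,0.15,0,-1,0,0,0,0,-1,0,0,0,0]'

```text
clock: 11.7
position: [0.4879, 0.1664, 0.057]
ee_rot: [-0.0, 0.217, 0.976, 0.0]
contact_force: [-3.6, 0.5, 10.7]
width: -0.0001
gripper_force: 5.6
```

Request:
send_rows --steps '[-1,0,0,0.1,0,-1,0,0,0,0,-1,0,0,0,0]'

```text
clock: 12.0
position: [0.4879, 0.1664, 0.057]
ee_rot: [-0.0, 0.217, 0.976, 0.0]
contact_force: [-5.1, -0.4, 17.9]
width: 0.0002
gripper_force: 9.1
```

Blue bottomed at 57.0 mm. I'll lift clear and verify.

Request:
send_rows --steps '[-1,0,0,-0.5,0,-1,0,0,-1.5,0,-1,0,0,-3,0,-1,0,0,-3,0,-1,4,0,-2,0,-1,4,0,-2,0,-1,4,0,0,0,-1,0,0,0,0,-1,0,0,0,0]'

```text
clock: 12.9
position: [0.3795, 0.2172, 0.175]
ee_rot: [0.001, 0.216, 0.976, 0.0]
contact_force: [0.8, 0.2, -0.9]
width: 0.0
gripper_force: 0.0
```

```bash
python3 - <<'E'
from h import *
d=get_image("side");c=d["color"][150:290,270:450];cv2.imwrite("pics/s4.png",cv2.cvtColor(cv2.resize(c,None,fx=4,fy=4,interpolation=cv2.INTER_CUBIC),cv2.COLOR_RGB2BGR))
t=get_image("top")
A=[blob(t,"red",297,189),blob(t,"blue",285,218)];B=[blob(d,"red",366,224),blob(d,"blue",334,222)];print(A,B)
for a,b in zip(A,B):print(tri(ray(t,*a[:2]),ray(d,*b[:2])))
E
```

```text
[(np.float64(297.2857142857143), np.float64(190.23809523809524), np.int64(21)), (np.float64(285.48275862068965), np.float64(219.0344827586207), np.int64(29))] [(np.float64(365.61538461538464), np.float64(224.46153846153845), np.int64(26)), (np.float64(334.0), np.float64(221.06896551724137), np.int64(29))]
(array([0.55541815, 0.14191064, 0.05370097]), np.float64(0.002572408459620447))
(array([0.48716604, 0.1686279 , 0.0531958 ]), np.float64(0.0030001359478767043))
```

View pics/s4.png

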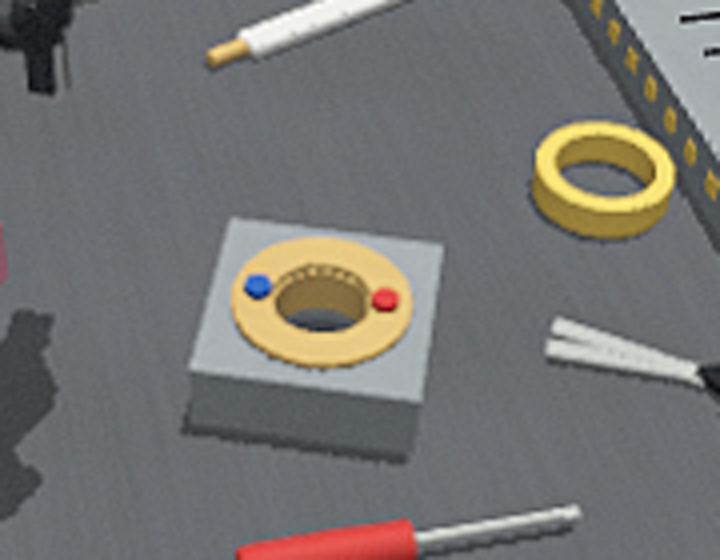

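The cup lies flush and level: both pads dropped 23–24 mm and end within 0.5 mm of each other in height. The arm is clear.

```bash
python3 -c "
from rig import *
print(sign_off())"
```

```text
the job is handed in; nothing more can be done
None
```

The brass cup is pressed flush on its housing in the order asked (red about 10 mm, blue about 16 mm, red home, blue home), with cock about 8° at most by my estimate, the white cup untouched, and the job handed in at about 13 s.

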